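# Open the touch-latch spice cupboard

### The job

Get the small grey-green spice cupboard open for the cook, touching things only with the fingers and lifting nothing. First slide the yellow mug that stands in front of it along the table, upright, out of the way of the door and without knocking it against the cupboard; then press the handleless door in near its upper right corner until the touch catch lets go, and take the hand away so that the door springs ajar. Finally reach behind the free edge and push the door wide open, about square to the cupboard, so that it does not hit the mug, and leave everything else on the table where it is.

Things in the scene. Friction and masses are not known exactly. Their poses are not given: they have to be found in the camera images.
- cupboard: small birch spice cupboard, fixed, carcass 150 mm deep (x), 205 wide (y), 230 high; origin at the centre of its underside, front to its own -x, +y is its left seen from the front. Its whole front is one flat grey-green handleless door, 201 wide, 14 thick, from 12 to 230 mm above the table, outer face 92.5 mm before the origin, hung on its left edge, opening to the front; jars stand inside
- cupboard_door (a joint): door angle, rad: 0 shut, negative pressed in (stop at -0.034), 1.57 square to the cupboard, stop 1.75. A touch catch behind its upper right corner holds it shut. Pressed in there by 4 mm or more (5 to 9 N; stop after 6 mm) the catch frees it for good; when let go it springs ajar to about 0.5 and stays. From there it turns easily (under 0.5 N at the edge) and stays where left
- door_hinge (a point): point on the door's vertical hinge axis at table height, in the cupboard's frame (-0.0785, +0.1005, 0). The door's inner face lies 3.5 mm and its outer face 17.5 mm to the front of this axis when shut; its free edge is 201 mm from the axis and sweeps a quarter circle of that radius in front of the cupboard
- press_spot (a point): point on the outer face of the door where to press: 175 mm from the hinge axis (26 mm from the free edge), 30 mm below the door's upper edge, 200 mm above the table. It moves with the door; press along the cupboard's own +x
- mug: yellow mug with black rim and handle, 77 mm high, about 0.3 kg, standing in the door's sweep, about 100 to 155 mm before it; round body 74 mm across, axis 15 mm from the origin along its own +y, handle to 52 mm along its own -y; origin on the underside
- mug_axis (a point): centre of the round body of the mug, on its underside.
- dressing_red: dressing bottle with red contents and a steel pourer, 70 mm across, 266 mm tall; origin at the centre of its underside; to be left alone
- dressing_green: dressing bottle with green contents and a steel pourer, 70 mm across, 266 mm tall; origin at the centre of its underside; to be left alone
- canister: flowered storage canister with a white lid, 113 mm across, 158 mm tall; origin at the centre of its underside; to be left alone
- sauce_jar: glass jar of red sauce with a white lid, 64 mm across, 87 mm tall; origin at the centre of its underside; to be left alone
- lemon: lemon, 78 x 55 x 56 mm, on the chopping board; origin at its underside; to be left alone
- garlic: garlic bulb, 60 mm, on the plate; origin at its underside; to be left alone
Mind the look-alikes: they are no part of the job. What is shaped like the mug but pink is not meant.

How it is judged:
By the outcome, as a careful person would: the job done as asked, in the order asked, and still so for the second after the job is handed in, with the robot touching nothing.
It also fails if it takes over 64 s, if anything falls off the work surface, if the arm or the gripper's body presses on something with over 40 N, if the wrist force passes 120 N, or if a joint passes its speed limit or range.

### The arm

A 6-joint arm with a two-finger parallel gripper is mounted at the origin on a cart in front of the work surface, level with it; the furniture and walls round the work are solid. World frame = base frame: x ahead of the robot, y to its left, z up, the work surface at z = 0. Lengths are in m, angles in rad, forces in N, time in s.
With the tool pointing down it reaches from about 0.425 to 0.95 m from the base axis. Payload 14.7 kg.
Tool frame: the origin (TCP) lies midway between the tips of the shut fingers; the grasp point (between the pads) lies 19 mm behind it (robot.grasp_offset is the distance from the TCP to the grasp point, in m); z points along the fingers, y is the line along which they close (so a half turn about z gives the same grasp; the last joint's range is limited). The gripper opens to 85 mm and grips with 20 to 120 N. Pads are 22 mm wide; open, the fingers measure 114 mm over their backs; the gripper's body (76 mm by 85 mm) begins 54 mm behind the grasp point. The pads swing forward as they close: fully open they stand 13 mm farther back than shut.
Start: joints at [-1.356, 0.48, 1.596, -0, 1.065, -0.047], TCP at [0.168, -0.628, 0.231] pointing down, gripper open.
Joint ranges: [-2.75, 2.75], [-0.82, 2.05], [0.23, 2.67], [-1.56, 4.7], [0.09, 2.69], [-2.92, 2.92]. Speed limits (rad/s): [1.89, 1.89, 2.39, 3.01, 3.01, 3.01].

### API

Orientations are given as a rotation vector (axis times angle).
In Python, from workcell import robot gives the robot as it stands.
- The arm moves only by the tool step_arm, never from a script. Its argument "targets" is a list of rows, each a list of 2 entries, a list of its own where there are three numbers: the shift along the world's x, y, z in mm, then the turn about the world's z in degrees. In form: [[[dx, dy, dz], twist], ...]. A call has 1 to 20 rows; each row shifts and turns the commanded pose from where the row before left it; what a row does not reach is not made up. A row lasts 1/10 s, in which the tool goes at most 50 mm and 8.59 degrees, less where a joint would pass 70% of its speed; a pose out of reach is approached as far as the arm can. A call is refused whole if a number of a shift passes 50 or a number of a turn 8.59, either way. A call with a gripper value outside its range is refused whole. "gripper" is the opening, from 0 (shut) to 1 (fully open), set as the call begins (left out, the last holds). The fingers move at their own pace and stop on an object; the grip force is fixed at half the most. Time passes only in rows, so rows that do not move let the fingers close. It gives the time, the measured TCP pose, the force, the opening and the grip force at its end, in the units of the state.
- robot.state(): the state, without advancing time (a new reading comes with each control period).
- robot.read_camera(name): name is "scene" or "top"; returns a dict with "img" (420x560x3 uint8, blue, green, red), "camera_matrix" (3x3 intrinsics, pixels), "rvec" (rotation vector, rad) and "tvec" (3), from world to camera coordinates, as OpenCV has them. Camera axes: x right, y down, z forward; pixel columns grow to the right and rows downward; lengths in m; the calibration is good to about 2 mm. A picture is of the moment at which its call begins. There is no depth.
- robot.finish_job(): hands the job in; it is judged then, once.
Trained networks look in the newest picture that a camera, given by its name, has taken for a name from the list of things; names that differ only in an ending like _2 or _b are one class to them, and where a whole thing is asked for, a point or a joint stands for the part that bears it (a point fixed in the world has none). Each returns a list of dicts, best first, with "conf" (0 to 1); they miss things now and then, are a little off and sometimes report something else, mostly with a low value. They report only what shows in the picture. A call takes as long as a camera call. They do not tell look-alikes from the thing itself.
- robot.recognise(camera, name): "centre" ([column, row] in pixels, amid what is visible of it).
The state is a dict: "t": time; "qpos": joint angles; "qvel": joint speeds; "joint_torque": joint torques, N m; "position": TCP position; "eef_rot": TCP orientation; "force": force on the tool from outside, world axes, zero at the start; "wrist_torque": the same for the moment, N m; "opening": opening from 0.0 (shut) to 1.0 (fully open); "grasp_force": force on a finger pad.
Only numpy, scipy, OpenCV 4.12 (cv2) and the standard library are available. Lean on these libraries where they do the work, as an engineer would, in place of code of your own. Each camera call takes 0.05 s, during which the arm holds its last target. There are 200 camera calls.

## Working session

There is one attempt and no reset: what is moved stays moved. The work goes in short steps, Python scripts to look and compute and a tool call to move; the robot and the scene stay as the last step left them, time stands still between calls to the robot, and variables do not carry over. Pictures are saved under pics/ and viewed, at most 10 in all, crops included, and the job is handed in when it is done.

Besides the shell and the picture viewer there is one more tool, called after "Call:" in YAML: its name, and indented under it one key for each argument. step_arm: Moves the arm, as the interface text tells. Its arguments: {"type":"object","properties":{"targets":{"type":"array","items":{"type":"array"}},"gripper":{"type":"number"}},"required":["targets"]}

```bash
mkdir -p pics; cat > h.py <<'E'
import numpy as np, cv2
from workcell import robot
def cam(n):
    c=robot.read_camera(n); R=cv2.Rodrigues(np.array(c["rvec"],float))[0]; t=np.array(c["tvec"],float).ravel()
    return c["img"],np.array(c["camera_matrix"]),R,t
def ray(K,R,t,px,z):
    d=R.T@np.linalg.inv(K)@np.array([px[0],px[1],1.]); o=-R.T@t
    return o+d*(z-o[2])/d[2]
def proj(K,R,t,p):
    q=(np.atleast_2d(p)@R.T+t)@K.T; return q[:,:2]/q[:,2:]
E
python3 - <<'E'
from h import *
ims=[]
for n in ("scene","top"):
    im,K,R,t=cam(n); cv2.imwrite(f"pics/{n}0.png",im)
    print(n,"campos",(-R.T@t).round(3),K[0,0])
    for o,h in (("cupboard",.23),("cupboard_door",.12),("press_spot",.2),("mug",.04),("dressing_red",.13),("dressing_green",.13),("canister",.08),("sauce_jar",.04),("lemon",.04),("garlic",.03)):
        for r in robot.recognise(n,o)[:3]:
            print(o,np.round(r["centre"],1),round(r["conf"],2),ray(K,R,t,r["centre"],h).round(3))
print(robot.state()["t"],robot.state()["eef_rot"])
E
```

```text
scene campos [-0.045  0.344  1.059] 400.5848391191631
cupboard [263.8 176.6] 0.76 [0.606 0.053 0.23 ]
cupboard_door [272.7 195. ] 0.73 [0.616 0.023 0.12 ]
press_spot [271.3 194. ] 0.89 [0.564 0.052 0.2  ]
mug [297.6 239.1] 0.87 [0.489 0.008 0.04 ]
mug [306.2 287.8] 0.67 [0.341 0.065 0.04 ]
dressing_red [153.7 234.6] 0.9 [0.643 0.376 0.13 ]
dressing_red [272.4 191.3] 0.59 [0.622 0.021 0.13 ]
dressing_green [163.4 271.8] 0.69 [0.522 0.389 0.13 ]
canister [326.7 151. ] 0.94 [ 0.724 -0.238  0.08 ]
garlic [218.3 326.2] 0.78 [0.362 0.32  0.03 ]
top campos [0.354 0.014 1.258] 405.65334556800457
cupboard [274.9 154.9] 0.77 [0.667 0.017 0.23 ]
cupboard [270.8 184.1] 0.74 [0.589 0.028 0.23 ]
cupboard_door [271.1 182.9] 0.88 [0.618 0.028 0.12 ]
press_spot [269.6 185.6] 0.83 [0.592 0.031 0.2  ]
mug [259.3 280.2] 0.98 [0.341 0.064 0.04 ]
mug [273.4 234.9] 0.82 [0.476 0.022 0.04 ]
dressing_red [146.3 177.8] 0.92 [0.63  0.382 0.13 ]
dressing_green [138.1 215.5] 0.81 [0.522 0.399 0.13 ]
canister [361.9 148.3] 0.58 [ 0.734 -0.246  0.08 ]
sauce_jar [398.9 185.3] 0.78 [ 0.629 -0.365  0.04 ]
lemon [401.6 262.9] 0.63 [ 0.391 -0.362  0.04 ]
lemon [141.5 215.3] 0.57 [0.536 0.42  0.04 ]
garlic [173.6 273.6] 0.82 [0.361 0.319 0.03 ]
1.1 [-3.11470265e+00 -4.10021495e-01 -2.98673961e-05]
```

View pics/scene0.png

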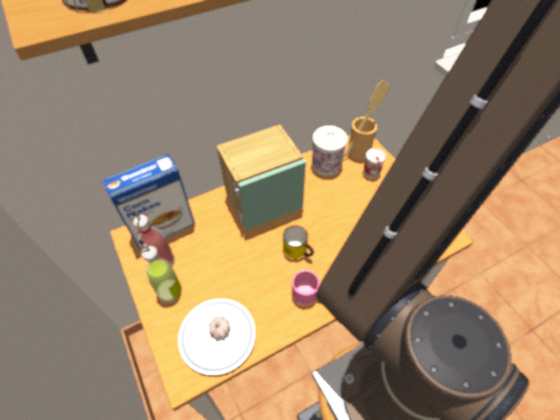

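View pics/top0.png

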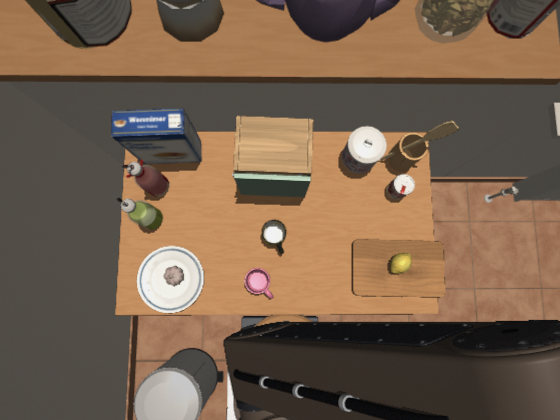

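Top image: the cupboard is at about (274,155), with its green door facing the robot. The yellow/black mug is at top (274,234), scene (296,243), and the pink look-alike is at top (259,281), scene (306,288). Only these two could be taken for the mug. I choose the one at (274,234) and check it in a crop.

```bash
python3 - <<'E'
from h import *
a=cv2.imread("pics/top0.png")[110:260,225:325]; b=cv2.imread("pics/scene0.png")[120:270,210:330]
s=4
o=[]
for im,(x0,y0) in ((a,(225,110)),(b,(210,120))):
    im=cv2.resize(im,None,fx=s*.95//1+1 if 0 else 4,fy=4,interpolation=cv2.INTER_CUBIC).copy()
    im=cv2.convertScaleAbs(im,alpha=1.3,beta=15)
    for k in range(0,im.shape[1],80): cv2.putText(im,str(x0+k//4),(k,10),0,.35,(255,255,255),1); cv2.line(im,(k,0),(k,im.shape[0]),(90,90,90),1)
    for k in range(0,im.shape[0],80): cv2.putText(im,str(y0+k//4),(0,k+10),0,.35,(255,255,255),1); cv2.line(im,(0,k),(im.shape[1],k),(90,90,90),1)
    o.append(im[:600])
im=np.hstack(o); im=im[:,:]; im=cv2.resize(im,(800,int(im.shape[0]*800/im.shape[1]))); print(im.shape); cv2.imwrite("pics/crop1.png",im)
E
```

```text
(545, 800, 3)
```

View pics/crop1.png

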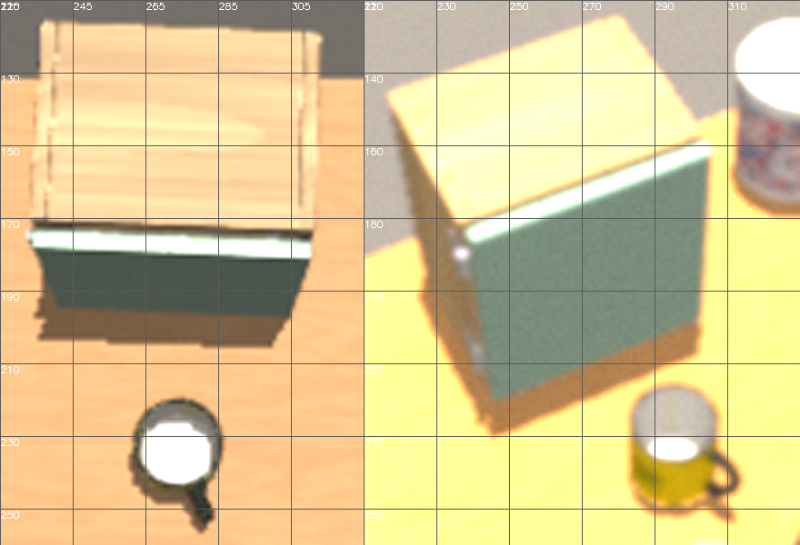

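The crop shows the yellow mug with black rim: rim centre about top (274,232), scene (295.6,235), with the handle toward the robot and slightly right. The door's outer top edge runs from top (233.8,178) to (310.3,181). Now I fit the poses.

```bash
cat >> h.py <<'E'
def fit(obs,cams,x0):
    from scipy.optimize import least_squares
    def w(p,l):
        c,s=np.cos(p[2]),np.sin(p[2]); l=np.array(l,float); return np.c_[p[0]+c*l[:,0]-s*l[:,1],p[1]+s*l[:,0]+c*l[:,1],l[:,2]]
    f=lambda p:np.concatenate([(proj(*cams[n],w(p,l))-np.array(u)).ravel() for n,(l,u) in obs.items()])
    r=least_squares(f,x0,loss="soft_l1"); return r.x,f(r.x),w
E
python3 - <<'E'
from h import *
cams={n:cam(n)[1:] for n in ("top","scene")}
BL=(.075,.1025,.23);BR=(.075,-.1025,.23);TL=(-.0925,.1005,.23);TR=(-.0925,-.1005,.23);DL=(-.0925,.1005,.012);DR=(-.0925,-.1005,.012)
L=[BL,BR,TL,TR,DL,DR]
obs={"top":(L,[(236.6,116.1),(313.6,119.9),(233.8,177.9),(310.3,181.2),(242,194.4),(305,197.2)]),
"scene":(L,[(215.9,146.4),(281.1,124.1),(238.7,186.8),(305.5,161.8),(245.6,230.3),(301.7,208.6)])}
p,r,w=fit(obs,cams,[.65,.03,0]); print("cup",p.round(4),"deg",np.degrees(p[2]).round(2)); print(r.reshape(-1,2).round(1).tolist())
print("hinge,press,freeedge,TL,TR",w(p,[(-.0785,.1005,0),(-.0925,-.0745,.2),(-.0925,-.1005,.2),TL,TR]).round(4).tolist())
for n,px in (("top",(274.1,231.8)),("scene",(295.6,235))): print("mug rim",n,ray(*cams[n],px,.077).round(4))
print("handle tip top",ray(*cams["top"],(281.5,254),.04).round(4),"pink rim",ray(*cams["top"],(258,281),.077).round(3))
print("shelf edge rays z=0.4..0.8",[ray(*cams["top"],(200,80),z).round(2).tolist() for z in (.4,.6,.8)],[ray(*cams["scene"],(60,52),z).round(2).tolist() for z in (.4,.6,.8)])
for px in ((120,315),(437,315),(437,133)): print("table",ray(*cams["top"],px,0).round(3))
E
```

```text
cup [ 0.6943  0.0206 -0.0466] deg -2.67
[[-0.3, -0.1], [-0.3, -0.1], [-0.7, -0.5], [0.2, -0.2], [-1.6, -0.3], [-0.4, -0.1], [0.8, -0.3], [-0.3, 0.7], [0.7, -0.4], [0.6, 0.2], [0.2, 0.6], [1.5, -0.6]]
hinge,press,freeedge,TL,TR [[0.6205, 0.1247, 0.0], [0.5984, -0.0495, 0.2], [0.5972, -0.0755, 0.2], [0.6066, 0.1253, 0.23], [0.5972, -0.0755, 0.23]]
mug rim top [0.4812 0.0197 0.077 ]
mug rim scene [0.4843 0.0186 0.077 ]
handle tip top [ 0.4184 -0.0023  0.04  ] pink rim [0.339 0.066 0.077]
shelf edge rays z=0.4..0.8 [[0.79, 0.18, 0.4], [0.69, 0.14, 0.6], [0.59, 0.11, 0.8]] [[1.16, 0.41, 0.4], [0.79, 0.39, 0.6], [0.43, 0.37, 0.8]]
table [0.239 0.482 0.   ]
table [ 0.235 -0.475  0.   ]
table [ 0.813 -0.511  0.   ]
```

Call:
step_arm:
  targets:
    - [[29, 35, 5], 4.2]
    - [[29, 35, 5], 4.2]
    - [[29, 35, 5], 4.2]
    - [[29, 35, 5], 4.2]
    - [[29, 35, 5], 4.2]
    - [[29, 35, 5], 4.2]
    - [[29, 35, 5], 4.2]
    - [[29, 35, 5], 4.2]
    - [[8, 45, 0], 4.2]
    - [[8, 45, 0], 4.2]
    - [[8, 45, 0], 4.2]
    - [[8, 45, 0], 4.2]
    - [[8, 45, 0], 4.2]
    - [[8, 45, 0], 4.2]
    - [[8, 45, 0], 4.2]
    - [[8, 45, 0], 4.2]
    - [[8, 45, 0], 4.2]
    - [[8, 45, 0], 4.2]
  gripper: 0.5

```text
t: 3.0
position: [0.4803, 0.1041, 0.2716]
eef_rot: [2.206, 2.236, 0.001]
force: [1.2, -0.5, -0.7]
opening: 0.499
grasp_force: 0.0
```

Call:
step_arm:
  targets:
    - [[0, 0, -40], 0]
    - [[0, 0, -40], 0]
    - [[0, 0, -40], 0]
    - [[0, 0, -40], 0]
    - [[0, 0, -40], 0]
    - [[1, 0, -35], -0.8]
    - [[1, 0, -14], 0]
    - [[0, 0, 0], 0]

```text
t: 3.8
position: [0.4811, 0.102, 0.0205]
eef_rot: [-2.224, -2.216, 0.004]
force: [0.0, 0.4, -0.2]
opening: 0.503
grasp_force: 0.0
```

```bash
python3 - <<'E'
from h import *
o=[]
for n,(x,y) in (("top",(200,160)),("scene",(220,160))):
    im=cam(n)[0]; o.append(cv2.resize(im[y:y+150,x:x+130],None,fx=3,fy=3,interpolation=cv2.INTER_CUBIC))
cv2.imwrite("pics/pre.png",np.hstack(o)); s=robot.state(); print(s["position"],s["force"])
E
```

```text
[0.4824245  0.10218084 0.02261233] [-0.45720248 -0.36548355  0.62535362]
```

View pics/pre.png

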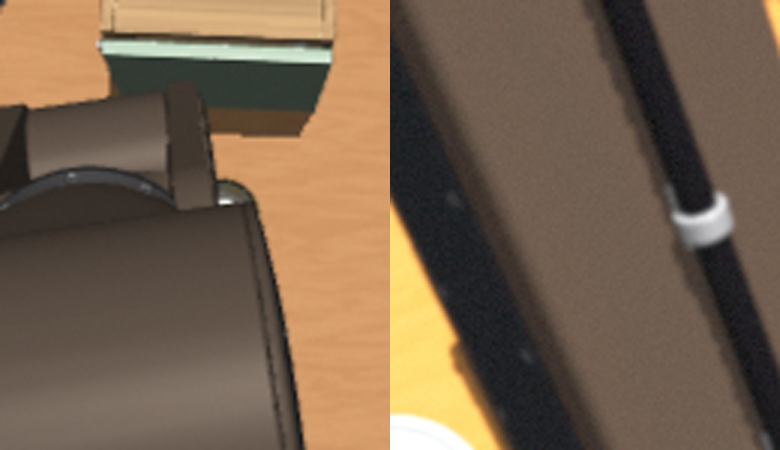

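The arm hides most of the mug. Its rim shows just right of the wrist at about (235,190) in the crop, where I expected it. I'll push gently toward -y.

Call:
step_arm:
  targets:
    - [[0, -8, 0], 0]
    - [[0, -8, 0], 0]
    - [[0, -8, 0], 0]
    - [[0, -6, 0], 0]
    - [[0, -6, 0], 0]
    - [[0, -6, 0], 0]
    - [[0, -6, 0], 0]
    - [[0, -6, 0], 0]
    - [[0, -6, 0], 0]
    - [[0, -6, 0], 0]
    - [[0, -6, 0], 0]

```text
t: 5.0
position: [0.4822, 0.0297, 0.0223]
eef_rot: [-2.225, -2.218, 0.0]
force: [-0.7, 2.3, 2.1]
opening: 0.501
grasp_force: 0.5
```

Call:
step_arm:
  targets:
    - [[0, -7, 0], 0]
    - [[0, -8, 0], 0]
    - [[0, -8, 0], 0]
    - [[0, -8, 0], 0]
    - [[0, -8, 0], 0]
    - [[0, -8, 0], 0]
    - [[0, -8, 0], 0]
    - [[0, -8, 0], 0]
    - [[0, -8, 0], 0]
    - [[0, -8, 0], 0]
    - [[0, -8, 0], 0]
    - [[0, -8, 0], 0]
    - [[0, -8, 0], 0]
    - [[0, -8, 0], 0]
    - [[0, -8, 0], 0]
    - [[0, -6, 0], 0]
    - [[0, -4, 0], 0]
    - [[0, -2, 0], 0]
    - [[0, 0, 0], 0]

```text
t: 6.9
position: [0.4822, -0.101, 0.0223]
eef_rot: [-2.226, -2.217, 0.0]
force: [-0.1, 1.6, -0.5]
opening: 0.503
grasp_force: 0.0
```

Call:
step_arm:
  targets:
    - [[0, 10, 0], 0]
    - [[0, 20, 0], 0]
    - [[0, 20, 0], 0]
    - [[0, 0, 40], 0]
    - [[0, 0, 45], 0]
    - [[0, 0, 45], 0]
    - [[0, 0, 45], 0]
    - [[0, 0, 45], 0]
    - [[0, 30, 30], 0]
    - [[0, 45, 0], 0]
    - [[0, 45, 0], 0]
    - [[0, 45, 0], 0]
    - [[0, 45, 0], 0]
    - [[0, 0, 0], 0]
  gripper: 0.5

```text
t: 8.3
position: [0.4815, 0.1644, 0.2722]
eef_rot: [-2.22, -2.222, -0.002]
force: [1.1, -0.6, -0.6]
opening: 0.504
grasp_force: 0.0
```

```bash
python3 - <<'E'
from h import *
im,K,R,t=cam("top"); cv2.imwrite("pics/top1.png",im)
for o,h in (("mug",.04),("cupboard_door",.12)):
    for r in robot.recognise("top",o): print(o,r["centre"],r["conf"],ray(K,R,t,r["centre"],h).round(3))
cv2.imwrite("pics/top1c.png",cv2.resize(im[110:310,190:450],None,fx=3,fy=3,interpolation=cv2.INTER_CUBIC))
print(robot.state()["position"])
E
```

```text
mug [329.8, 235.0] 0.71 [ 0.475 -0.148  0.04 ]
mug [260.4, 280.8] 0.61 [0.34 0.06 0.04]
cupboard_door [273.4, 182.6] 0.74 [0.618 0.022 0.12 ]
[0.48165199 0.15965074 0.27208495]
```

View pics/top1c.png

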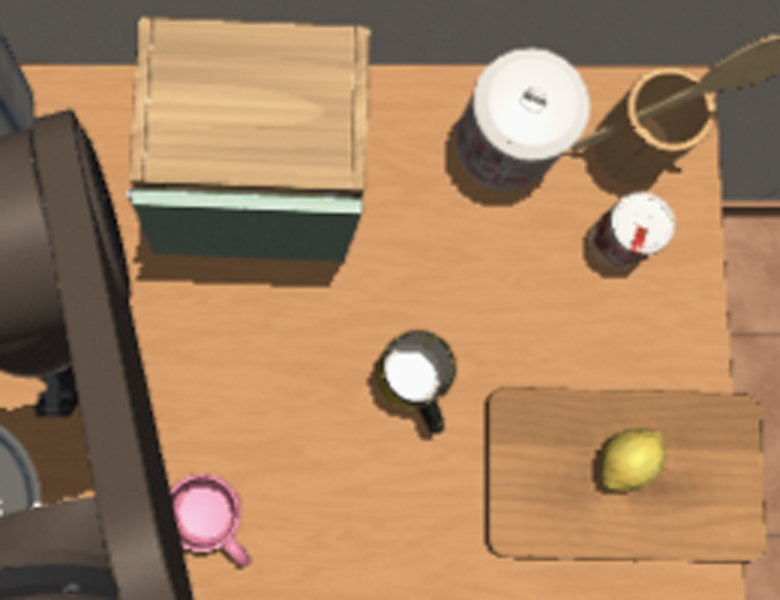

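The mug stands upright at top (329,232), about (0.482, -0.145): 0.30 m from the hinge, so clear of the sweep. The door is still shut. Next is the press.

Call:
step_arm:
  targets:
    - [[8, -40, 0], 0]
    - [[10, -40, 0], 0]
    - [[10, -45, 0], 0]
    - [[10, -45, 0], 0]
    - [[10, -30, 0], 0]
    - [[10, -12, -20], -1.3]
    - [[0, 0, -35], -1.3]
    - [[0, 0, -30], 0]
    - [[0, 0, -2], 0]
    - [[0, 0, 0], 0]
  gripper: 0

```text
t: 9.45
position: [0.5397, -0.0536, 0.1854]
eef_rot: [-2.275, -2.165, 0.001]
force: [0.7, -0.2, 0.6]
opening: -0.003
grasp_force: 0.0
```

Call:
step_arm:
  targets:
    - [[10, -1, 0], 0]
    - [[10, 0, 0], 0]
    - [[8, 0, 0], 0]
    - [[4, 0, 0], 0]
    - [[0, 0, 0], 0]

```text
t: 9.95
position: [0.573, -0.0537, 0.1855]
eef_rot: [2.274, 2.167, 0.001]
force: [-0.6, -0.8, -0.2]
opening: -0.002
grasp_force: 0.0
```

Call:
step_arm:
  targets:
    - [[2, 0, 0], 0]
    - [[2, 0, 0], 0]
    - [[2, 0, 0], 0]
    - [[2, 0, 0], 0]
    - [[2, 0, 0], 0]
    - [[0, 0, 0], 0]

```text
t: 10.55
position: [0.5806, -0.054, 0.1853]
eef_rot: [-2.274, -2.165, 0.004]
force: [-11.5, -2.9, 10.3]
opening: -0.0
grasp_force: 6.4
```

Call:
step_arm:
  targets:
    - [[-15, 0, 0], 0]
    - [[-35, 0, 0], 0]
    - [[-40, 0, 0], 0]
    - [[-20, 0, 0], 0]
    - [[0, 0, 0], 0]
    - [[0, 0, 0], 0]

```text
t: 11.15
position: [0.4727, -0.054, 0.1857]
eef_rot: [2.275, 2.166, 0.001]
force: [0.0, -0.4, 0.7]
opening: 0.002
grasp_force: 0.0
```

```bash
python3 - <<'E'
from h import *
im,K,R,t=cam("top"); im2=cam("scene")[0]
a=cv2.resize(im[110:280,200:330],(390,510),interpolation=cv2.INTER_CUBIC);b=cv2.resize(im2[110:280,200:330],(390,510),interpolation=cv2.INTER_CUBIC)
cv2.imwrite("pics/press.png",np.hstack([a,b])); s=robot.state(); print(s["position"],s["force"])
E
```

```text
[ 0.47340987 -0.05397951  0.18551882] [ 0.07709611 -0.39545407 -0.37990851]
```

View pics/press.png

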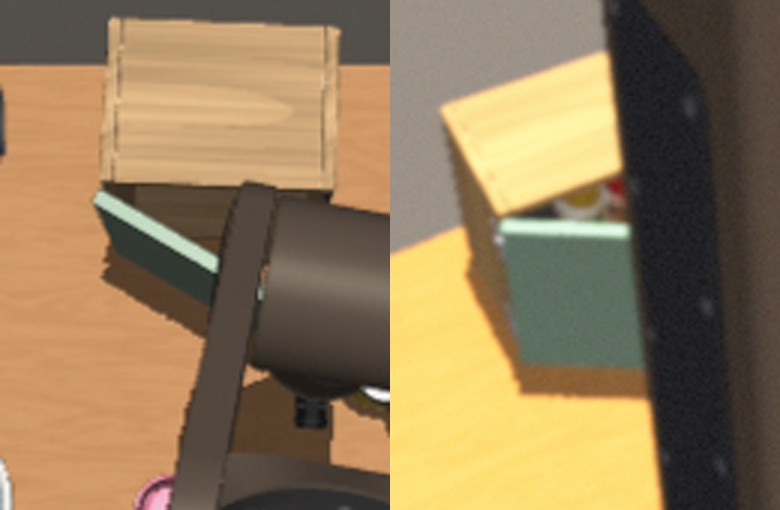

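The press worked: the catch let go and the door stands ajar at about 0.49 rad (top edge from (95,197) to (262,295) in the crop). I now bring the finger round the free edge to its inner side and compute the arc to push along.

Call:
step_arm:
  targets:
    - [[0, -20, 0], 0]
    - [[0, -25, 0], 0]
    - [[10, -15, 0], 0]
    - [[30, 0, 0], 0]
    - [[30, 0, 0], 0]
    - [[14, 0, 0], 0]
    - [[0, 10, 0], 0]
    - [[0, 15, 0], 0]
    - [[0, 15, 0], 0]
    - [[0, 15, 0], 0]
    - [[0, 15, 0], 0]
    - [[0, 0, 0], 0]

```text
t: 12.45
position: [0.5491, -0.0484, 0.1839]
eef_rot: [-2.267, -2.172, 0.026]
force: [-33.4, -70.4, -0.6]
opening: 0.004
grasp_force: 48.9
```

```bash
python3 - <<'E'
from h import *
s=robot.state(); print(s["position"],s["force"])
a=-.0466; Rz=np.array([[np.cos(a),-np.sin(a)],[np.sin(a),np.cos(a)]]); H=np.array([.6205,.1247])
th=np.linspace(.49,1.57,19); b=np.linspace(.018,.012,19)
P=np.array([H+Rz@(.17*np.array([-np.sin(t),-np.cos(t)])+q*np.array([np.cos(t),-np.sin(t)])) for t,q in zip(th,b)])
P=np.vstack([s["position"][:2],P])*1000
print(P[1],P[-1]); print(np.diff(np.round(P),axis=0).astype(int).tolist())
E
```

```text
[ 0.54911681 -0.04838417  0.18388772] [-33.41909435 -70.43026559  -0.59472557]
[549.06327336 -30.60870577] [450.12884492 120.4964877 ]
[[0, 17], [-9, 5], [-10, 5], [-8, 6], [-9, 7], [-8, 7], [-7, 7], [-7, 8], [-7, 8], [-6, 9], [-6, 9], [-4, 9], [-5, 10], [-4, 10], [-3, 10], [-2, 10], [-2, 10], [-1, 11], [-1, 10]]
```

Something blocks the finger: 70 N. I look before moving on.

```bash
python3 - <<'E'
from h import *
im,K,R,t=cam("top"); im2=cam("scene")[0]
a=cv2.resize(im[140:290,210:340],(390,450),interpolation=cv2.INTER_CUBIC);b=cv2.resize(im2[110:260,210:340],(390,450),interpolation=cv2.INTER_CUBIC)
cv2.imwrite("pics/jam.png",cv2.convertScaleAbs(np.hstack([a,b]),alpha=1.3,beta=20)); s=robot.state(); print(s["position"],s["force"],s["wrist_torque"],s["qpos"],s["t"])
E
```

```text
[ 0.54946846 -0.04887496  0.18375498] [-31.43460579 -67.08778134  -0.30206471] [-11.55037062   5.32100301   0.47276896] [-0.13648612  0.40491418  1.86384271 -0.013773    0.88387864 -0.08307236] 12.55
```

View pics/jam.png

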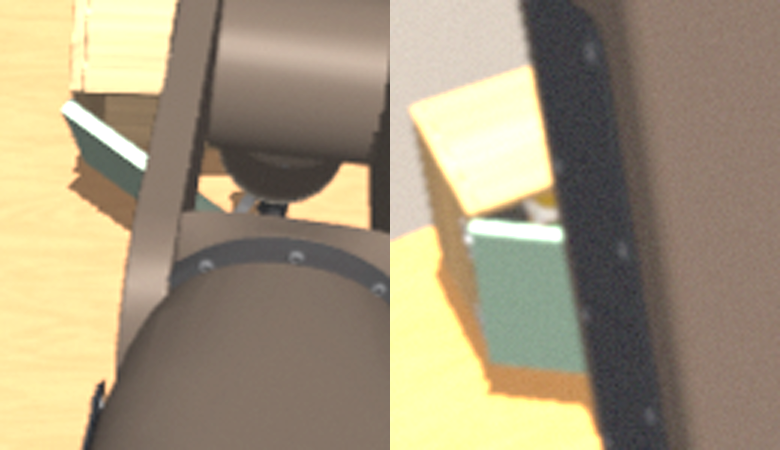

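```bash
python3 - <<'E'
from h import *
im,K,R,t=cam("top")
x0,y0=255,180
a=cv2.resize(im[y0:y0+45,x0:x0+60],(800,600),interpolation=cv2.INTER_CUBIC); a=cv2.convertScaleAbs(a,alpha=1.4,beta=25)
Rz=lambda a:np.array([[np.cos(a),-np.sin(a)],[np.sin(a),np.cos(a)]]); H=np.array([.6205,.1247])
for th,c in ((.5,(0,0,255)),(.55,(255,0,0))):
    d=Rz(-.0466)@[-np.sin(th),-np.cos(th)]; n=Rz(-.0466)@[-np.cos(th),np.sin(th)]
    q=[np.r_[H+s*d+f*n,.23] for s,f in ((.05,.0175),(.201,.0175),(.201,.0035),(.05,.0035))]
    u=((proj(K,R,t,np.array(q))-[x0,y0])*800/60).astype(int); cv2.polylines(a,[u.reshape(-1,1,2)],True,c,1)
p=np.array(robot.state()["position"]); u=((proj(K,R,t,np.array([p,p+[0,0,.05]]))-[x0,y0])*800/60).astype(int); print(u)
for v in u: cv2.circle(a,tuple(int(k) for k in v),5,(255,0,255),2)
cv2.imwrite("pics/zoom.png",a)
E
```

```text
[[592 296]
 [607 249]]
```

View pics/zoom.png

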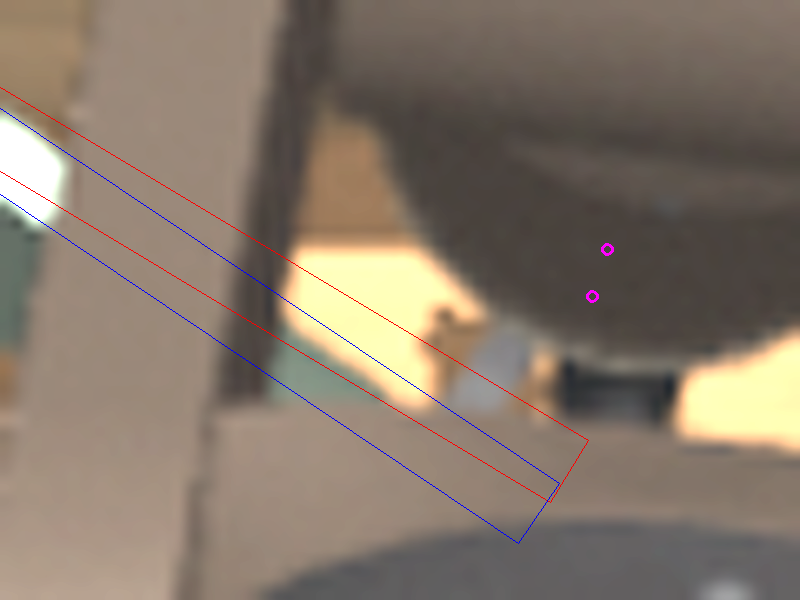

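The zoom shows a grey catch bracket on the door's inner side, at zoom (490,370), about 175 mm from the hinge. My finger pressed on its side end-on. I'll back off, turn the tool square to the door, and push only on the strip outside the bracket.

Call:
step_arm:
  targets:
    - [[0, -10, 0], 0]
    - [[0, -20, 0], 0]
    - [[0, -20, 0], 0]
    - [[0, 0, 8], -7]
    - [[0, 0, 8], -7]
    - [[0, 0, 0], -7]
    - [[0, 0, 0], -7]
    - [[0, 0, 0], -7]
    - [[0, 0, 0], 0]

```text
t: 13.5
position: [0.556, -0.0928, 0.2015]
eef_rot: [2.822, 1.38, 0.0]
force: [0.7, -0.1, -0.5]
opening: 0.001
grasp_force: 0.0
```

```bash
python3 - <<'E'
from h import *
s=robot.state(); print(s["position"],s["eef_rot"],s["force"])
a=-.0466; Rz=np.array([[np.cos(a),-np.sin(a)],[np.sin(a),np.cos(a)]]); H=np.array([.6205,.1247])
f=lambda t,n,r=.195:H+Rz@(r*np.array([-np.sin(t),-np.cos(t)])+n*np.array([np.cos(t),-np.sin(t)]))
P=[s["position"][:2],f(.62,.06,.2),f(.62,.035)]+[f(t,.012) for t in np.linspace(.62,1.55,20)]
P=np.array(P)*1000; print(P[2],P[-1]); print(np.diff(np.round(P),axis=0).astype(int).tolist())
E
```

```text
[ 0.55603106 -0.09281641  0.20154261] [2.82233524e+00 1.37969871e+00 2.91042405e-04] [ 0.67598164 -0.11451852 -0.50693991]
[527.43560213 -50.19716364] [425.25530506 117.73515267]
[[-12, 23], [-17, 20], [-18, 14], [-7, 6], [-8, 6], [-7, 6], [-7, 7], [-6, 7], [-6, 7], [-6, 8], [-6, 8], [-5, 8], [-4, 8], [-4, 9], [-4, 9], [-3, 9], [-3, 9], [-3, 9], [-2, 9], [-1, 10], [-1, 9], [-1, 10]]
```

Call:
step_arm:
  targets:
    - [[-6, 11, 0], 0]
    - [[-6, 12, 0], 0]
    - [[-8, 7, 0], 0]
    - [[-9, 8, 0], 0]
    - [[0, 5, 0], 0]
    - [[-6, 5, 0], 0]
    - [[0, 0, 0], 0]

```text
t: 14.2
position: [0.5206, -0.0453, 0.2013]
eef_rot: [-2.821, -1.383, 0.0]
force: [1.0, -0.3, -1.0]
opening: -0.0
grasp_force: 0.0
```

Call:
step_arm:
  targets:
    - [[-6, 5, 0], 0]
    - [[-6, 4, 0], 0]
    - [[-7, 6, 0], -2.7]
    - [[-8, 6, 0], -2.7]
    - [[-7, 6, 0], -2.7]
    - [[-7, 7, 0], -2.7]
    - [[-6, 7, 0], -2.7]
    - [[-6, 7, 0], -2.7]
    - [[0, 0, 0], 0]

```text
t: 15.1
position: [0.4672, 0.0028, 0.2013]
eef_rot: [-2.988, -0.97, 0.001]
force: [-0.1, -0.1, -0.2]
opening: 0.003
grasp_force: 0.0
```

Call:
step_arm:
  targets:
    - [[-6, 8, 0], -2.7]
    - [[-6, 8, 0], -2.7]
    - [[-5, 8, 0], -2.7]
    - [[-4, 8, 0], -2.7]
    - [[-4, 9, 0], -2.7]
    - [[-4, 9, 0], -2.7]
    - [[-3, 9, 0], -2.7]
    - [[-3, 9, 0], -2.7]
    - [[-3, 9, 0], -2.7]
    - [[-2, 9, 0], -2.7]
    - [[-1, 10, 0], -2.7]
    - [[-1, 9, 0], -2.7]
    - [[-1, 8, 0], -2.7]
    - [[0, 0, 0], 0]

```text
t: 16.5
position: [0.4254, 0.1156, 0.2013]
eef_rot: [-3.141, -0.026, -0.0]
force: [0.1, 0.1, 0.2]
opening: 0.002
grasp_force: 0.0
```

```bash
python3 - <<'E'
from h import *
im,K,R,t=cam("top"); im2,K2,R2,t2=cam("scene")
a=cv2.resize(im[130:280,190:320],(390,450),interpolation=cv2.INTER_CUBIC);b=cv2.resize(im2[120:270,190:320],(390,450),interpolation=cv2.INTER_CUBIC)
cv2.imwrite("pics/open1.png",cv2.convertScaleAbs(np.hstack([a,b]),alpha=1.2,beta=10)); s=robot.state(); print(s["position"],s["force"],s["eef_rot"])
E
```

```text
[0.42536116 0.11496207 0.20128764] [-0.47424772 -0.07867697 -1.02042109] [3.14136534e+00 2.89994468e-02 8.65150068e-05]
```

View pics/open1.png

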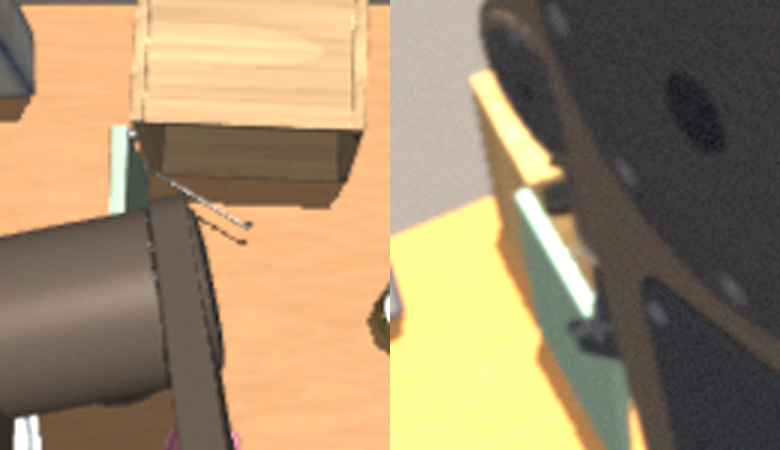

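The door stands square: in the top crop its top edge runs nearly straight down, (112,127) to (109,213), about 1.56 rad. I withdraw the hand and check once more.

Call:
step_arm:
  targets:
    - [[0, -6, 0], 0]
    - [[0, -14, 0], 0]
    - [[0, -10, 10], 0]
    - [[0, 0, 35], 0]
    - [[0, 0, 40], 0]
    - [[0, 0, 35], 0]
    - [[5, -40, 0], 0]
    - [[5, -45, 0], 0]
    - [[5, -45, 0], 0]
    - [[0, -45, 0], 0]
    - [[0, -45, 0], 0]
    - [[0, -45, 0], 0]
    - [[-5, -45, 0], 0]
    - [[-10, -45, 0], 0]
    - [[-15, -45, 0], 0]
    - [[-20, -40, 0], 0]
    - [[-25, -40, 0], 0]
    - [[0, 0, 0], 0]
    - [[0, 0, 0], 0]

```text
t: 18.5
position: [0.3639, -0.396, 0.3217]
eef_rot: [-3.141, -0.02, -0.0]
force: [-0.4, 0.4, -0.0]
opening: -0.001
grasp_force: 0.0
```

```bash
python3 - <<'E'
from h import *
im,K,R,t=cam("top"); im2=cam("scene")[0]
for o,h in (("mug",.04),("dressing_red",.13),("dressing_green",.13),("canister",.08),("sauce_jar",.04),("lemon",.04),("garlic",.03)):
    r=robot.recognise("top",o)
    for q in r[:2]: print(o,np.round(q["centre"],1),round(q["conf"],2),ray(K,R,t,q["centre"],h).round(3))
a=cv2.resize(im[100:310,110:350],(480,420),interpolation=cv2.INTER_CUBIC);b=cv2.resize(im2[110:320,180:340],(320,420),interpolation=cv2.INTER_CUBIC)
cv2.imwrite("pics/final.png",cv2.convertScaleAbs(np.hstack([a,b]),alpha=1.2,beta=10)); s=robot.state(); print(s["position"],s["force"],s["t"])
E
```

```text
mug [330.7 235.2] 0.96 [ 0.475 -0.151  0.04 ]
mug [259.5 280.3] 0.62 [0.341 0.063 0.04 ]
dressing_red [146.5 179.9] 0.73 [0.623 0.381 0.13 ]
dressing_green [141.1 213.7] 0.74 [0.527 0.391 0.13 ]
sauce_jar [396.1 182.9] 0.58 [ 0.637 -0.357  0.04 ]
lemon [399.9 262.9] 0.56 [ 0.391 -0.357  0.04 ]
garlic [173.6 275.7] 0.85 [0.355 0.319 0.03 ]
[ 0.36564942 -0.39430304  0.32138222] [ 0.04639362 -0.86425857  0.33166345] 18.95
```

View pics/final.png

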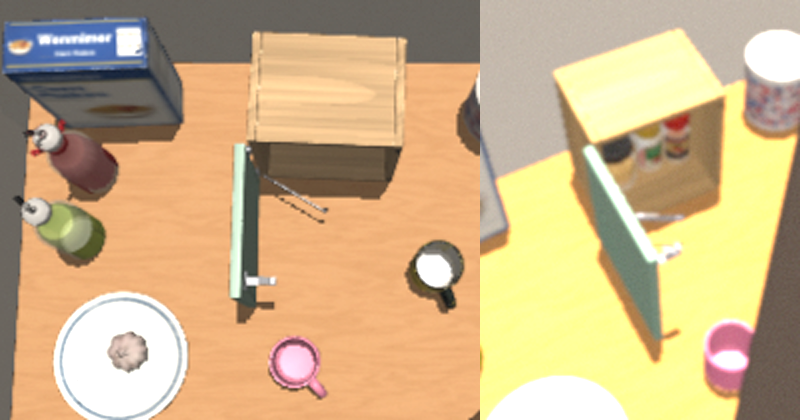

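The final picture shows the door square, with its top edge from (238,145) to (233,298). The mug is upright at (437,267), the jars are inside and everything else is in place. I hand it in.

```bash
python3 -c "
from workcell import robot
print(robot.finish_job())"
```

```text
the job is handed in; nothing more can be done
None
```

The cupboard door is open about square and the yellow mug stands upright, clear of its sweep. Nothing else appears to have moved, and the job is handed in at about 19 s; on the first reach behind the door the fingers pushed against the catch bracket with about 78 N (wrist limit 120 N) before I backed off.

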